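# Snap the transfer coupler onto the tilted dock port and hold its valve open

### The arm

A 6-joint arm with a two-finger parallel gripper is mounted at the origin on the work surface. World frame = base frame: x ahead of the robot, y to its left, z up, the work surface at z = 0. Lengths are in m, angles in rad, forces in N, time in s.
With the tool pointing down it reaches from about 0.3 to 0.775 m from the base axis. Payload 14.6 kg.
Tool frame: the origin (TCP) lies midway between the tips of the shut fingers; the grasp point (between the pads) lies 19 mm behind it (ctrl.grip_depth is the distance from the TCP to the grasp point, in m); z points along the fingers, x is the direction in which the jaws open and shut, and the axes are right-handed (so a half turn about z gives the same grasp; the last joint's range is limited). The gripper opens to 94 mm and grips with 3 to 60 N. Pads are 16 mm wide; open, the fingers measure 119 mm over their backs; the gripper's body (75 mm by 177 mm) begins 78 mm behind the grasp point.
Start: joints at [-1.286, 0.3, 1.521, -0, 1.321, -0.067], TCP at [0.19, -0.516, 0.205] pointing down, gripper open.
Joint ranges: [-3.03, 3.03], [-0.79, 2.21], [0.23, 2.52], [-1.04, 4.18], [0, 3.07], [-2.55, 2.55]. Speed limits (rad/s): [2.22, 2.22, 2.57, 3.14, 3.14, 3.14].

### API

Orientations are given as [roll, pitch, yaw] about the fixed x, y, z axes, in that order (R = Rz(yaw) Ry(pitch) Rx(roll)).
In Python, from station import ctrl gives the robot as it stands.
- The arm moves only by the tool play_rows, never from a script. Its argument "steps" is a list that holds one entry, the list of rows, each a list of 7 numbers: the shift along the tool's x, y, z in cm, then the turn, a rotation vector about the tool's x, y, z in rad, then the opening, from 0 (shut) to 1 (fully open). In form: [[[x, y, z, ax, ay, az, hand], ...]]. A call has 1 to 20 rows; each row is the pose to reach, as a shift and turn from the pose measured when the call began, along the tool's axes at that moment; what a row does not reach only later rows make up. A row lasts 1/12 s, in which the tool goes at most 41.7 mm and 7.16 degrees, less where a joint would pass 70% of its speed; a pose out of reach is approached as far as the arm can. A call with a gripper value outside its range is refused whole. The fingers move at their own pace and stop on an object; "force" is the grip in N (left out, the last holds). Time passes only in rows, so rows that repeat a pose let the fingers close. It gives the time, the measured TCP pose, the force and the opening at its end, in the units of the state.
- ctrl.get_obs(): the state, without advancing time (a new reading comes with each control period).
- ctrl.camera(name): name is "side" or "top" or "wrist"; returns a dict with "frame" (480x640x3 uint8, blue, green, red), "fovy" (degrees; the focal length in pixels is half the picture's height over the tangent of half this angle, whatever the lens; pixels are square), "cx", "cy" (the principal point, pixels), "world_to_cam" (4x4, takes a point from world to camera coordinates). Camera axes: x right, y up, looking along -z (the intrinsics and any distortion apply to the point x, -y, -z); pixel columns grow to the right and rows downward; lengths in m; the calibration is good to about 2 mm. The wrist camera is an equidistant fisheye: a pixel r from the principal point sees the ray r / f radians off the axis. A picture is of the moment at which its call begins. There is no depth.
- ctrl.hand_in(): hands the job in, once; it reports no verdict.
The state is a dict: "time_s": time; "qpos": joint angles; "joint_vel": joint speeds; "tau": joint torques, N m; "ee_pos": TCP position; "eef_rot": TCP orientation; "force": force on the tool from outside, world axes, zero at the start; "moment": the same for the moment, N m; "grip_width": finger opening in m.
Only numpy, scipy, OpenCV 4.12 (cv2) and the standard library are available. Lean on these libraries where they do the work, as an engineer would, in place of code of your own. Each camera call takes 0.05 s, during which the arm holds its last target. There are 200 camera calls.

### The job

Pick up the transfer coupler with the wide foot flange (not the narrow one beside it), press it squarely onto the leaning port of the docking station until both spring catches snap over its flange, and keep pushing it right down against the port's spring sleeve so that the valve is held open. Hold it there for a couple of seconds and finish while still gripping and pushing it fully home, without letting go. Leave the narrow coupler and everything else on the counter where they stand.

Things in the scene. Friction and masses are not known exactly. Their poses are not given: they have to be found in the camera images.
- coupler: the coupler to use: metal, round, 88 mm tall, 250 g, standing bore down on a 6 mm rubber pad, about 130 mm from the narrow one. Origin: centre of its underside, z up its axis. Foot flange 48 mm diameter, 8 mm thick; waist 34 mm diameter up to 34 mm; grip barrel 28 mm diameter from 34 to 88 mm (fingertips can rest on the shoulder at 34 mm). Blind bore underneath: 19.8 mm diameter, 46 mm deep.
- coupler_small: the narrow coupler, to be left alone: same height, barrel and metal, but its foot flange is only 35 mm in diameter (hardly wider than its 33 mm waist) and its 12 mm bore does not fit the port. Origin: centre of its underside, z up its axis.
- port (a point): centre of the flat top (the hard seat) of the metal port block on the white docking station, 105 mm above the table. z: the port's axis, leaning 24 degrees from vertical, roughly towards the robot; y: from catch to catch. A fixed 16 mm stem with tapered tip stands along z to 42 mm. Block 64 (x) by 100 mm (y); the station behind it (+x) is at most 87 mm high.
- sleeve (a joint): travel (m) of the spring sleeve, 28 mm diameter, round the stem, into the block: 0 released (its top 9 mm above the seat), 0.009 when the coupler's underside is down on the seat. Its spring pushes back with about 4 N at first, 10.5 N fully in.
- catch_left (a joint): outward travel (m) of the spring catch on the port's +y side: 0 shut, at most 0.008. Its lead-in slopes from 31 to 17 mm above the seat; the nose's flat underside is 14 mm above it. The flange spreads each catch 2 to 6 mm; they snap shut over it when the coupler's underside is about 6 mm above the seat. Passing takes roughly 8 to 15 N.
- catch_right (a joint): the same for the catch on the port's -y side.
- bottle_a: glass infusion bottle 60 mm wide, 130 mm tall, blue cap; origin under its centre. To be left alone.
- bottle_b: another such bottle; origin under its centre. To be left alone.
- vial: small amber vial with metal cap, 28 mm wide, 50 mm tall; origin under its centre. To be left alone.
- dish: low white plastic dish, 70 mm wide, 22 mm high; origin under its centre. To be left alone.
- jar: white plastic jar, 70 mm wide, 80 mm tall; origin under its centre. To be left alone.
- spatula: steel spatula, 180 mm long, lying flat along its x axis. To be left alone.
There are look-alikes about, which are no part of the job. What is shaped like the coupler but red is not meant.

How it is judged:
On the way, in this order (a step that is already met when the one before it is completed fails the run):
1. the wide coupler is lifted off its pad by the fingers (height (world z) of coupler above 0.05 m and contact force between the fingers and coupler above 1 N), for 0.1 s.
2. held squarely on the stem, its flange spreads both catches (value of joint each of catch_left, catch_right above 0.001 m and z of coupler in the frame of port below 0.025 m and angle between the z axis of coupler and the z axis of port, either way round below 0.12 rad and x of coupler in the frame of port between -0.0045 and 0.0045 m and y of coupler in the frame of port between -0.0045 and 0.0045 m).
3. the catches have snapped shut over the flange and the coupler is held pressed home against the sleeve spring (value of joint sleeve above 0.006 m and value of joint each of catch_left, catch_right below 0.0015 m and z of coupler in the frame of port below 0.004 m and angle between the z axis of coupler and the z axis of port, either way round below 0.12 rad and x of coupler in the frame of port between -0.0045 and 0.0045 m and y of coupler in the frame of port between -0.0045 and 0.0045 m and contact force between the fingers and coupler above 2 N), for 1 s.
At the end, for the whole second after the job is handed in: Both catches shut (under 1.5 mm) over the flange; coupler square on the stem (0.12 rad, 4.5 mm sideways), its underside under 4 mm from the seat; sleeve in by over 6 mm; fingers on the coupler with over 2 N (all of step 3); the arm keeps its last pose, push and grip.
It fails at once if the narrow coupler is moved more than 30 mm (distance of coupler_small from where it was at the start of the episode above 0.03 m).
It fails at once if a bottle, the vial, the dish, the jar or the spatula is moved more than 30 mm (distance of any of bottle_a, bottle_b, vial, dish, jar, spatula from where it was at the start of the episode above 0.03 m).
It also fails if it takes over 45 s, if anything falls off the work surface, if the arm or the gripper's body presses on something with over 40 N, if the wrist force passes 120 N, or if a joint passes its speed limit or range.

## Working session

There is one attempt and no reset: what is moved stays moved. The work goes in short steps, Python scripts to look and compute and a tool call to move; the robot and the scene stay as the last step left them, time stands still between calls to the robot, and variables do not carry over. Pictures are saved under pics/ and viewed, about 8 in all and at most 12, crops included, and the job is handed in when it is done.

Besides the shell and the picture viewer there is one more tool, called after "Request:" as name(argument=value, ...) on one line, values as JSON. play_rows: Moves the arm, as the interface text tells. Its arguments: {"type":"object","properties":{"steps":{"type":"array"},"force":{"type":"number"}},"required":["steps"]}

```bash
ls; mkdir -p pics; cat > h.py <<'E'
import numpy as np, cv2, pickle
from scipy.spatial.transform import Rotation as R
from station import ctrl
def snap(n,save=None):
    c=ctrl.camera(n); c['name']=n
    if save: cv2.imwrite('pics/%s.png'%save,c['frame']); pickle.dump(c,open('pics/%s.pkl'%save,'wb'))
    return c
def load(s): return pickle.load(open('pics/%s.pkl'%s,'rb'))
def foc(c): return 240/np.tan(np.radians(c['fovy'])/2)
def ray(c,u,v):
    a=(u-c['cx'])/foc(c); b=(v-c['cy'])/foc(c)
    if c['name']=='wrist':
        r=np.hypot(a,b)+1e-12; d=np.array([np.sin(r)*a/r,-np.sin(r)*b/r,-np.cos(r)])
    else: d=np.array([a,-b,-1.]); d/=np.linalg.norm(d)
    M=c['world_to_cam']; Q=M[:3,:3]
    return -Q.T@M[:3,3], Q.T@d
def onz(c,u,v,z):
    o,d=ray(c,u,v); return o+d*(z-o[2])/d[2]
def proj(c,p):
    M=c['world_to_cam']; x,y,z=M[:3,:3]@np.asarray(p)+M[:3,3]; X=np.array([x,-y]); z=-z
    if c['name']=='wrist':
        r=np.linalg.norm(X); t=np.arctan2(r,z); q=X/(r+1e-12)*t
    else: q=X/z
    return q*foc(c)+[c['cx'],c['cy']]
def tri(*cs):
    A=np.zeros((3,3));b=np.zeros(3);L=[]
    for c,u,v in cs:
        o,d=ray(c,u,v);P=np.eye(3)-np.outer(d,d);A+=P;b+=P@o;L.append((o,d))
    p=np.linalg.solve(A,b); return p,[np.linalg.norm(np.cross(p-o,d)) for o,d in L]
E
python3 - <<'E'
from h import *
print(ctrl.get_obs(), ctrl.grip_depth)
a=snap('side','side0');b=snap('top','top0')
for c in (a,b): print(c['name'],c['fovy'],c['cx'],c['cy'],np.round(ray(c,320,240),3))
E
```

```text
pics
{'time_s': 0.0, 'qpos': array([-1.28558795e+00,  3.00475758e-01,  1.52156997e+00, -3.58811173e-05,
        1.32074441e+00, -6.66155376e-02]), 'joint_vel': array([-0.00052669,  0.00189331,  0.00024523,  0.00076529,  0.00044553,
        0.00020913]), 'tau': array([-7.82476745e-04, -5.31814992e+01, -3.52735662e+01,  7.07678357e-02,
        2.43098818e-02, -8.69456562e-05]), 'ee_pos': array([ 0.18943972, -0.51605654,  0.20488849]), 'eef_rot': array([-3.14154762e+00,  1.19713712e-03, -1.21896348e+00]), 'force': array([ 0.98318953, -0.3817596 , -0.53110436]), 'moment': array([ 0.02357805,  0.01308265, -0.02829235]), 'grip_width': 0.0941995468536114} 0.0188
side 49.457721942152375 323.21818398977643 240.29660078560505 [[ 0.344  0.805  0.888]
 [ 0.167 -0.724 -0.669]]
top 53.89106201785329 322.6053090151209 233.49239826437977 [[ 0.378 -0.045  1.187]
 [ 0.128  0.002 -0.992]]
```

View pics/top0.png

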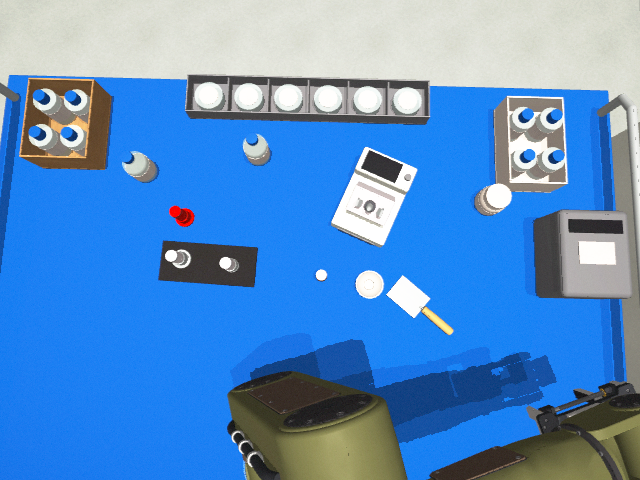

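View pics/side0.png

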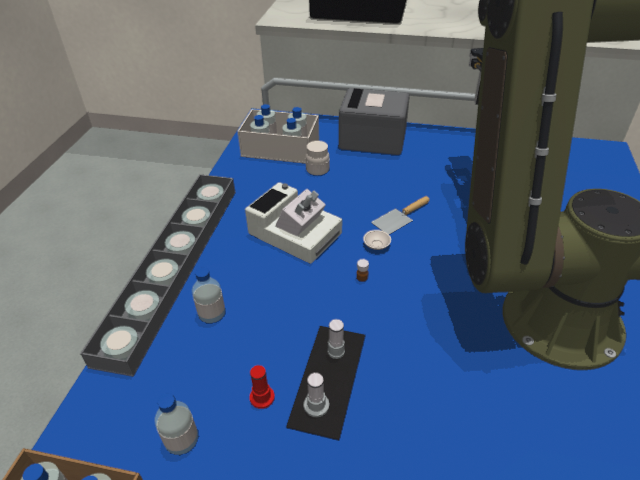

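Top view: the candidates are the wide coupler at about (178,257), the narrow one at (229,265) and the red look-alike at (182,216). The side view puts them at (316,395), (336,340) and (261,388). I choose the left metal one and check it in a close crop that also shows the port.

```bash
python3 - <<'E'
from h import *
s=load('side0')['frame'];t=load('top0')['frame']
f=lambda i,x,y,w,h,k:cv2.resize(i[y:y+h,x:x+w],None,fx=k,fy=k,interpolation=cv2.INTER_CUBIC)
A=np.hstack([f(s,280,310,100,75+50,4)[:300*2-100],f(t,150,235,100,125,4)])
B=np.hstack([f(s,240,175,100,75,4),f(t,325,180,100,75,4)])
A=f(s,285,315,100,100,3);B=f(t,150,232,110,60,4);C=f(s,240,170,110,95,4);D=f(t,325,140,95,110,3)
o=np.zeros((600,800,3),np.uint8)
for i,(x,y) in ((A,(0,0)),(B,(310,0)),(C,(0,305)),(D,(460,250))):
    h,w=i.shape[:2];h=min(h,600-y);w=min(w,800-x);o[y:y+h,x:x+w]=i[:h,:w]
cv2.imwrite('pics/c1.png',o)
E
```

```text
(no output)
```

View pics/c1.png

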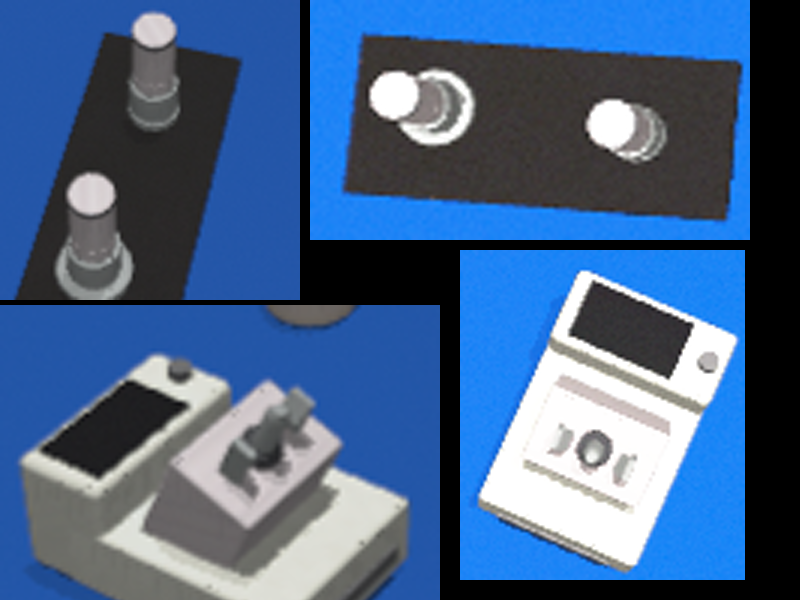

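The crop confirms it: the left metal coupler, top view (182,258), has the wide flange, and the right one is narrow. Next I measure both couplers, the red one and the block corners.

```bash
python3 - <<'E'
from h import *
s=load('side0');t=load('top0')
print('wide top',tri((s,315.7,379.7),(t,171.25,255.8)), onz(t,171.25,255.8,.094),onz(s,315.7,379.7,.094))
print('wide foot',onz(t,150+(433-310)/4,232+107/4,.014), onz(s,285+94/3,315+267/3,.012))
print('narrow top',tri((s,285+154/3,315+31/3),(t,150+(611-310)/4,232+124/4)))
print('red foot',onz(t,188,222,.01),onz(s,261,397,.005))
S=lambda x,y:(s,240+x/4,170+(y-305)/4); T=lambda x,y:(t,325+(x-460)/3,140+(y-250)/3)
P=[]
for n,a,b in (('+x+y',(178,462),(556,390)),('-x+y',(250,528),(525,462)),('-x-y',(340,442),(640,508)),('+x-y',(268,383),(668,436))):
    p,e=tri(S(*a),T(*b));P.append(p);print(n,p.round(4),np.round(e,4))
P=np.array(P);c=P.mean(0);y=(P[0]+P[3]*-1+P[1]-P[2])/2;x=(P[0]-P[1]+P[3]-P[2])/2
print(c,np.linalg.norm(x),np.linalg.norm(y));z=np.cross(x,y);z/=np.linalg.norm(z);print(z,np.degrees(np.arccos(z[2])),'yaw x',np.degrees(np.arctan2(x[1],x[0])),'yaw y',np.degrees(np.arctan2(y[1],y[0]))-90,'lean dir',np.degrees(np.arctan2(z[1],z[0])))
E
```

```text
wide top (array([0.47349105, 0.30244623, 0.09007967]), [np.float64(0.00021180792860004994), np.float64(0.00021180792860013434)]) [0.47293803 0.30118207 0.094     ] [0.47306776 0.30491681 0.094     ]
wide foot [0.47317003 0.30240329 0.014     ] [0.4740343  0.30395918 0.012     ]
narrow top (array([0.46020346, 0.17613442, 0.0899361 ]), [np.float64(0.00038703979521332064), np.float64(0.0003870397952134644)])
red foot [0.56679329 0.29166806 0.01      ] [0.58140037 0.30622512 0.005     ]
+x+y [ 0.6439 -0.1257  0.1128] [0.0004 0.0004]
-x+y [ 0.5934 -0.1038  0.0871] [0.0017 0.0017]
-x-y [ 0.5585 -0.1952  0.0867] [0.0011 0.0011]
+x-y [ 0.6095 -0.2131  0.1124] [0.0007 0.0007]
[ 0.60132558 -0.1594358   0.09975052] 0.06029700776463973 0.09587799576888491
[-0.39987943  0.15077124  0.90408212] 25.30005801359451 yaw x -21.421920592507604 yaw y -21.198038980009613 lean dir 159.34146264850918
```

```bash
cat >> h.py <<'E'
def pose():
    o=ctrl.get_obs(); return np.array(o['ee_pos']),R.from_euler('xyz',o['eef_rot'])
def row(p,Rt):
    """shift (cm) and rotvec in current tool axes to reach world p,Rt"""
    p0,R0=pose(); d=R0.inv().apply(np.asarray(p)-p0)*100; w=(R0.inv()*Rt).as_rotvec()
    return np.round(d,2),np.round(w,4)
down=lambda yaw: R.from_euler('xyz',[180,0,yaw],degrees=True)
def portR(yaw=-21.3,lean=24):  # port frame: x at yaw, z leaning to -x
    return R.from_euler('ZY',[yaw,-lean],degrees=True)
def toolR(P,half=False): # jaws along port x, tool z = -port z
    return P*R.from_euler('x',180,degrees=True)
E
python3 - <<'E'
from h import *
P=portR();print(P.as_matrix().round(3)); S=np.array([.601,-.159,.105])
p0,R0=pose()
print('port hover',S+P.apply([0,0,.17]),row(S+P.apply([0,0,.17]),toolR(P)))
print('coupler hover',row([.473,.303,.20],down(-6)))
c=snap('wrist','w0');o,d=ray(c,c['cx'],c['cy']);print('cam in tool',R0.inv().apply(o-p0),R0.inv().apply(d),c['fovy'],c['cx'],c['cy'])
E
```

```text
[[ 0.851  0.363 -0.379]
 [-0.332  0.932  0.148]
 [ 0.407  0.     0.914]]
port hover [ 0.536578   -0.13388291  0.26030273] (array([-23.92, -45.76,  -5.51]), array([ 0.1769,  0.3943, -0.8347]))
coupler hover (array([-67.12, -54.84,   0.57]), array([-6.0000e-04,  9.0000e-04, -1.1143e+00]))
cam in tool [-0.00043447 -0.07033442 -0.1785864 ] [8.72985348e-04 2.43552020e-01 9.69887443e-01] 65.70646984690485 317.4142724659667 240.06232614935024
```

Request:
play_rows(steps=[[[-23.9,-45.8,-5.5,0.177,0.394,-0.835,1],[-23.9,-45.8,-5.5,0.177,0.394,-0.835,1],[-23.9,-45.8,-5.5,0.177,0.394,-0.835,1],[-23.9,-45.8,-5.5,0.177,0.394,-0.835,1],[-23.9,-45.8,-5.5,0.177,0.394,-0.835,1],[-23.9,-45.8,-5.5,0.177,0.394,-0.835,1],[-23.9,-45.8,-5.5,0.177,0.394,-0.835,1],[-23.9,-45.8,-5.5,0.177,0.394,-0.835,1],[-23.9,-45.8,-5.5,0.177,0.394,-0.835,1],[-23.9,-45.8,-5.5,0.177,0.394,-0.835,1],[-23.9,-45.8,-5.5,0.177,0.394,-0.835,1],[-23.9,-45.8,-5.5,0.177,0.394,-0.835,1],[-23.9,-45.8,-5.5,0.177,0.394,-0.835,1],[-23.9,-45.8,-5.5,0.177,0.394,-0.835,1],[-23.9,-45.8,-5.5,0.177,0.394,-0.835,1],[-23.9,-45.8,-5.5,0.177,0.394,-0.835,1]]])

```text
time_s: 1.48
ee_pos: [0.5366, -0.1344, 0.2599]
eef_rot: [3.141, -0.418, -0.371]
force: [0.1, 0.2, 0.8]
grip_width: 0.0938
```

```bash
python3 - <<'E'
from h import *
P=portR(); S=np.array([.601,-.159,.105])
print(ctrl.get_obs()['force'],row(S+P.apply([0,0,.17]),toolR(P)))
c=snap('wrist','w1')
for q in ([0,0,0],[.032,.05,0],[-.032,.05,0],[-.032,-.05,0],[.032,-.05,0],[0,0,.042]): print(q,proj(c,S+P.apply(q)).round(1))
u,v=proj(c,S).astype(int); print(u,v)
i=c['frame'][v-100:v+100,u-133:u+133]; print(i.shape); cv2.imwrite('pics/w1c.png',cv2.resize(i,None,fx=3,fy=3,interpolation=cv2.INTER_CUBIC))
E
```

```text
[0.11896393 0.20102383 0.81137087] (array([ 0.  , -0.05, -0.04]), array([0.    , 0.0009, 0.0003]))
[0, 0, 0] [317.9 222.3]
[0.032, 0.05, 0] [352.1 170.1]
[-0.032, 0.05, 0] [283.8 170.1]
[-0.032, -0.05, 0] [285.7 271.8]
[0.032, -0.05, 0] [350.1 271.8]
[0, 0, 0.042] [318.  232.1]
317 222
(200, 266, 3)
```

View pics/w1c.png

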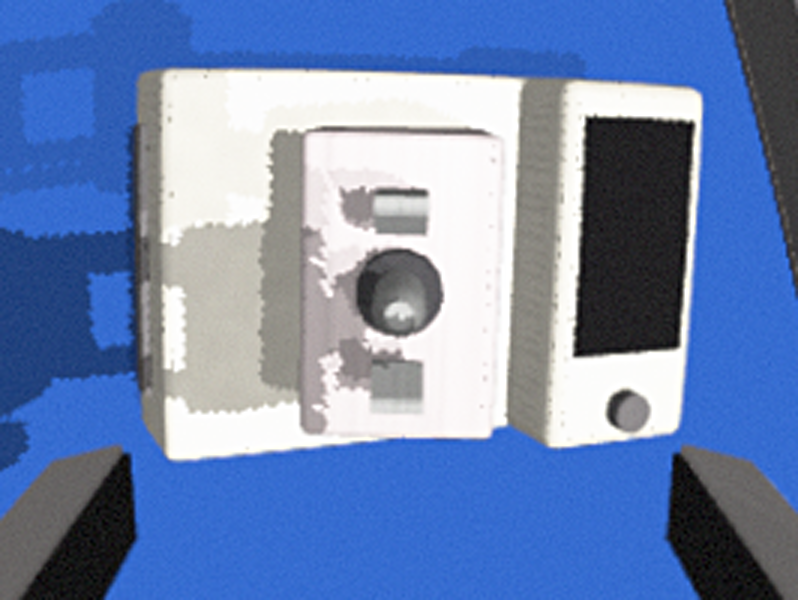

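Wrist view: the port is seen squarely. The sleeve circle is at full-frame (317,219), and the face corners are about (285,166), (351,167), (348,268) and (284,267), roughly 4 mm to +y of my estimate. I go closer for a second view.

Request:
play_rows(steps=[[[-0.1,-0.4,3,0,0,0,1],[-0.1,-0.4,6,0,0,0,1],[-0.1,-0.4,6,0,0,0,1],[-0.1,-0.4,6,0,0,0,1]]])

```text
time_s: 1.87
ee_pos: [0.5588, -0.1404, 0.2041]
eef_rot: [3.141, -0.416, -0.374]
force: [-0.5, 0.3, 1.1]
grip_width: 0.0939
```

```bash
python3 - <<'E'
from h import *
P=portR(); S=np.array([.601,-.159,.105])
c=snap('wrist','w2'); print(pose()[0])
u,v=proj(c,S).astype(int); print(u,v)
i=c['frame'][v-95:v+95,u-80:u+80]; print(u-80,v-95,i.shape); cv2.imwrite('pics/w2c.png',cv2.resize(i,None,fx=3,fy=3,interpolation=cv2.INTER_CUBIC))
E
```

```text
[ 0.55932121 -0.14027805  0.20574281]
320 240
240 145 (190, 160, 3)
```

View pics/w2c.png

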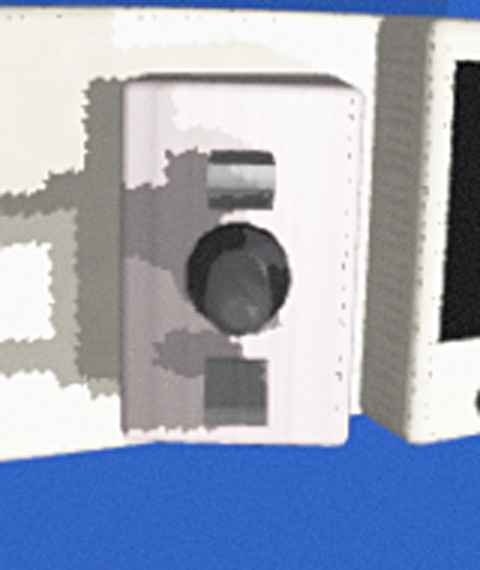

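```bash
cat > fit.py <<'E'
from h import *
from scipy.optimize import least_squares
a=load('w1');b=load('w2')
A=lambda x,y:(184+x/3,122+y/3); B=lambda x,y:(240+x/3,145+y/3)
m=[.032,.05,0]
obs=[(a,[-.032,.05,0],A(303,133)),(a,[.032,.05,0],A(501,135)),(a,[.032,-.05,0],A(493,437)),(a,[-.032,-.05,0],A(301,434)),(a,[0,0,.009],A(399,292)),
(b,[-.032,.05,0],B(122,82)),(b,[.032,.05,0],B(362,86)),(b,[.032,-.05,0],B(349,444)),(b,[-.032,-.05,0],B(123,441)),(b,[0,0,.009],B(238,279))]
def f(x): 
    P=portR(x[3]);return np.concatenate([(proj(c,x[:3]+P.apply(q))-p) for c,q,p in obs])
for z in (None,.105):
    g=f if z is None else (lambda x:f([x[0],x[1],z,x[2]]))
    r=least_squares(g,[.601,-.159,.105,-21.3] if z is None else [.601,-.159,-21.3]); print(r.x.round(4)); print(r.fun.reshape(-1,2).round(1).tolist())
E
python3 fit.py
```

```text
[  0.6034  -0.1566   0.1    -22.3262]
[[-0.7, -0.3], [0.7, 0.1], [-0.1, 0.2], [0.1, 0.1], [0.1, 0.5], [-0.6, 0.4], [0.4, 0.3], [-0.2, -0.3], [0.0, -0.4], [0.3, -0.5]]
[  0.6018  -0.1548 -22.2614]
[[-1.2, -1.2], [1.2, -0.8], [0.5, 0.8], [-0.3, 0.8], [0.2, 0.5], [-1.3, -0.5], [1.2, -0.6], [0.6, 0.9], [-0.5, 0.9], [0.4, -0.2]]
```

```bash
python3 - <<'E'
from h import *
print(row([.473,.303,.19],down(-6)))
E
```

```text
(array([-22.76, -38.12,  -8.4 ]), array([ 0.0564, -0.4158, -0.2648]))
```

Request:
play_rows(steps=[[[-3,-5,-6,0.006,-0.05,-0.03,1],[-22.8,-38.1,-8.4,0.056,-0.416,-0.265,1],[-22.8,-38.1,-8.4,0.056,-0.416,-0.265,1],[-22.8,-38.1,-8.4,0.056,-0.416,-0.265,1],[-22.8,-38.1,-8.4,0.056,-0.416,-0.265,1],[-22.8,-38.1,-8.4,0.056,-0.416,-0.265,1],[-22.8,-38.1,-8.4,0.056,-0.416,-0.265,1],[-22.8,-38.1,-8.4,0.056,-0.416,-0.265,1],[-22.8,-38.1,-8.4,0.056,-0.416,-0.265,1],[-22.8,-38.1,-8.4,0.056,-0.416,-0.265,1],[-22.8,-38.1,-8.4,0.056,-0.416,-0.265,1],[-22.8,-38.1,-8.4,0.056,-0.416,-0.265,1],[-22.8,-38.1,-8.4,0.056,-0.416,-0.265,1],[-22.8,-38.1,-8.4,0.056,-0.416,-0.265,1],[-22.8,-38.1,-8.4,0.056,-0.416,-0.265,1],[-22.8,-38.1,-8.4,0.056,-0.416,-0.265,1]]])

```text
time_s: 3.25
ee_pos: [0.4732, 0.3017, 0.1907]
eef_rot: [-3.141, -0.001, -0.106]
force: [-0.0, -0.1, -0.6]
grip_width: 0.0941
```

```bash
python3 - <<'E'
from h import *
c=snap('wrist','w3'); print(pose()[0],pose()[1].as_euler('xyz',degrees=True))
for q in ([.473,.303,.094],[.473,.303,.006]): print(proj(c,q))
u,v=proj(c,[.473,.303,.05]).astype(int); x0,y0=max(u-130,0),max(v-95,0)
i=c['frame'][y0:y0+190,x0:x0+260]; print(x0,y0,i.shape); cv2.imwrite('pics/w3c.png',cv2.resize(i,None,fx=3,fy=3,interpolation=cv2.INTER_CUBIC))
E
```

```text
[0.47310654 0.30183725 0.19047256] [-1.79993574e+02 -2.25238024e-02 -6.09315032e+00]
[317.16380005 240.27692018]
[317.08337952 218.60315585]
187 133 (190, 260, 3)
```

View pics/w3c.png

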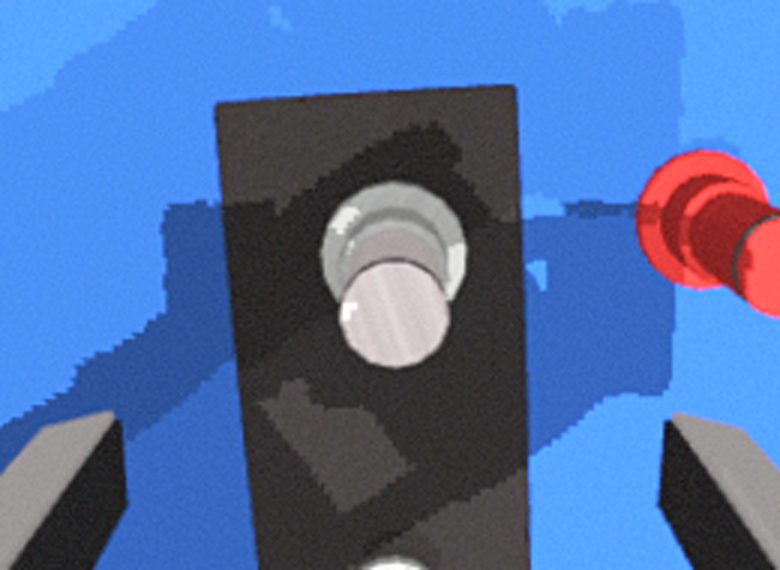

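```bash
python3 - <<'E'
from h import *
c=load('w3');a=onz(c,318.5,237.3,.094);b=onz(c,318.2,218.2,.013);print(a,b)
m=(a+b)/2;print(row([m[0],m[1],.043],down(-6)))
E
```

```text
[0.47426254 0.30521928 0.094     ] [0.47426361 0.30461552 0.013     ]
(array([ 0.08, -0.32, 14.75]), array([-0.0001, -0.0004, -0.0016]))
```

The wrist view shows the coupler centred between the fingers: top disc at (318.5,237), flange at (318,218). The two agree at (0.474, 0.305), so I descend and grasp.

Request:
play_rows(steps=[[[0.1,-0.3,2,0,0,0,1],[0.1,-0.3,5,0,0,0,1],[0.1,-0.3,8,0,0,0,1],[0.1,-0.3,11,0,0,0,1],[0.1,-0.3,13,0,0,0,1],[0.1,-0.3,14.3,0,0,0,1],[0.1,-0.3,14.7,0,0,0,1],[0.1,-0.3,14.7,0,0,0,1],[0.1,-0.3,14.7,0,0,0,0],[0.1,-0.3,14.7,0,0,0,0],[0.1,-0.3,14.7,0,0,0,0],[0.1,-0.3,14.7,0,0,0,0],[0.1,-0.3,14.7,0,0,0,0],[0.1,-0.3,14.7,0,0,0,0],[0.1,-0.3,14.7,0,0,0,0],[0.1,-0.3,14.7,0,0,0,0]]], force=50)

```text
time_s: 4.63
ee_pos: [0.4745, 0.3047, 0.0435]
eef_rot: [-3.141, -0.0, -0.106]
force: [0.7, 1.0, -0.1]
grip_width: 0.044
```

Request:
play_rows(steps=[[[0,0,0,0,0,0,0],[0,0,0,0,0,0,0],[0,0,0,0,0,0,0],[0,0,0,0,0,0,0],[0,0,0,0,0,0,0]]])

```text
time_s: 5.05
ee_pos: [0.4744, 0.3047, 0.0435]
eef_rot: [-3.142, -0.0, -0.106]
force: [-0.6, -0.1, -0.5]
grip_width: 0.0271
```

Request:
play_rows(steps=[[[0,0,-1,0,0,0,0],[0,0,-3,0,0,0,0],[0,0,-6,0,0,0,0],[0,0,-9,0,0,0,0],[0,0,-12,0,0,0,0],[0,0,-15,0,0,0,0],[0,0,-18,0,0,0,0],[0,0,-19,0,0,0,0],[0,0,-19,0,0,0,0]]])

```text
time_s: 5.8
ee_pos: [0.475, 0.3051, 0.236]
eef_rot: [-3.139, -0.004, -0.106]
force: [-0.3, -0.1, -4.2]
grip_width: 0.0274
```

```bash
python3 - <<'E'
from h import *
S=np.array([.6018,-.1548,.105]);P=portR(-22);z=P.apply([0,0,1])
print(ctrl.get_obs()['grip_width'],pose()[0],row(S+z*(.037+.065),toolR(P)))
E
```

```text
0.027435553697411803 [0.47498322 0.30505841 0.2360305 ] (array([13.49, 43.25,  3.73]), array([-0.0612,  0.4126,  0.2729]))
```

Request:
play_rows(steps=[[[13.5,43.2,3.7,-0.061,0.413,0.273,0],[13.5,43.2,3.7,-0.061,0.413,0.273,0],[13.5,43.2,3.7,-0.061,0.413,0.273,0],[13.5,43.2,3.7,-0.061,0.413,0.273,0],[13.5,43.2,3.7,-0.061,0.413,0.273,0],[13.5,43.2,3.7,-0.061,0.413,0.273,0],[13.5,43.2,3.7,-0.061,0.413,0.273,0],[13.5,43.2,3.7,-0.061,0.413,0.273,0],[13.5,43.2,3.7,-0.061,0.413,0.273,0],[13.5,43.2,3.7,-0.061,0.413,0.273,0],[13.5,43.2,3.7,-0.061,0.413,0.273,0],[13.5,43.2,3.7,-0.061,0.413,0.273,0],[13.5,43.2,3.7,-0.061,0.413,0.273,0],[13.5,43.2,3.7,-0.061,0.413,0.273,0],[13.5,43.2,3.7,-0.061,0.413,0.273,0],[13.5,43.2,3.7,-0.061,0.413,0.273,0]]])

```text
time_s: 7.13
ee_pos: [0.5634, -0.1375, 0.1981]
eef_rot: [-3.141, -0.419, -0.382]
force: [-0.9, -0.6, -3.5]
grip_width: 0.0275
```

```bash
python3 - <<'E'
from h import *
S=np.array([.6018,-.1548,.105]);P=portR(-22);z=P.apply([0,0,1])
print(row(S+z*(.037+.065),toolR(P)))
w=snap('wrist','w4');s=snap('side','s4');t=snap('top','t4')
for c in (w,s,t): print(c['name'],proj(c,S+z*.042),proj(c,S+z*.065), proj(c,S+z*.153))
o=np.zeros((600,800,3),np.uint8)
u,v=proj(w,S+z*.02).astype(int);print('w',u-66,v-75);i=w['frame'][v-75:v+75,u-66:u+66];o[:450,:396]=cv2.resize(i,None,fx=3,fy=3,interpolation=cv2.INTER_CUBIC)
u,v=proj(s,S+z*.06).astype(int);print('s',u-40,v-60);i=s['frame'][v-60:v+60,u-40:u+40];o[:600,400:800]=cv2.resize(i,None,fx=5,fy=5,interpolation=cv2.INTER_CUBIC)
cv2.imwrite('pics/m4.png',o)
E
```

```text
(array([0.06, 0.17, 0.02]), array([-0.0009,  0.0002,  0.0014]))
wrist [319.0058319  257.75068461] [319.19142299 268.60927045] [320.38632721 339.58551265]
side [309.75447774 196.04171895] [312.77666635 190.12998862] [325.21975684 165.78994742]
top [367.77478117 208.94879731] [367.10852545 210.92873167] [364.27602267 219.34617476]
w 252 174
s 272 131
```

View pics/m4.png

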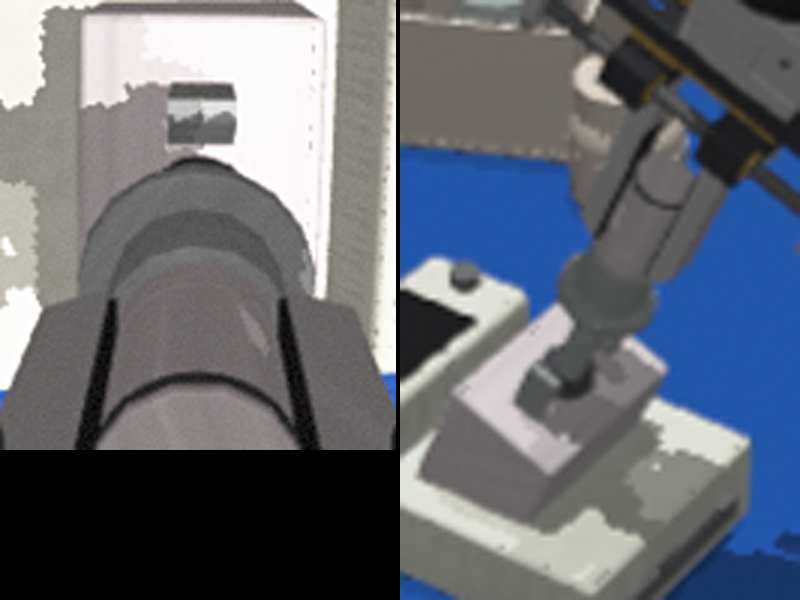

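```bash
python3 - <<'E'
from h import *
S=np.array([.6018,-.1548,.105]);P=portR(-22);w=load('w4');t=load('t4');s=load('s4')
p,T=pose();print(p)
for n,q in (('sleeve far edge',[0,.014,.009]),('block TL',[-.032,.05,0]),('block TR',[.032,.05,0])): print(n,(proj(w,S+P.apply(q))-[252,174])*3)
for n,q in (('flange far',[0,-.024,-.029]),('flange bottom far',[0,-.024,-.037]),('flange L',[-.024,0,-.029]),('flange R',[.024,0,-.029]),('top C',[0,0,.051])):
  print(n,(proj(w,p+T.apply(q))-[252,174])*3, 'full',proj(w,p+T.apply(q)))
o=np.zeros((500,760,3),np.uint8)
i=w['frame'][300:480,220:420];cv2.imwrite('pics/m5a.png',i)
u,v=proj(t,S+P.apply([0,0,.06])).astype(int);print(u-40,v-40)
b=cv2.resize(t['frame'][v-40:v+40,u-40:u+40],None,fx=5,fy=5,interpolation=cv2.INTER_CUBIC)
g=cv2.resize(w['frame'][174:324,252:385],None,fx=3,fy=3,interpolation=cv2.INTER_CUBIC)
g=cv2.convertScaleAbs(g,alpha=2.2)
o[:400,:400]=b;o[:450,400:760]=g[:,:360];cv2.imwrite('pics/m5.png',o)
E
```

```text
[ 0.56357452 -0.13789525  0.19849102]
sleeve far edge [200.49625841 159.18404152]
block TL [73.98226893 12.68377448]
block TR [327.13743222  13.12937352]
flange far [203.38674911 262.83444668] full [319.79558304 261.61148223]
flange bottom far [203.77584543 280.76729298] full [319.92528181 267.58909766]
flange L [ 41.38694898 415.99692798] full [265.79564966 312.66564266]
flange R [364.28618252 415.80497887] full [373.42872751 312.60165962]
top C [200.72572037 257.68651648] full [318.90857346 259.89550549]
327 170
```

View pics/m5.png

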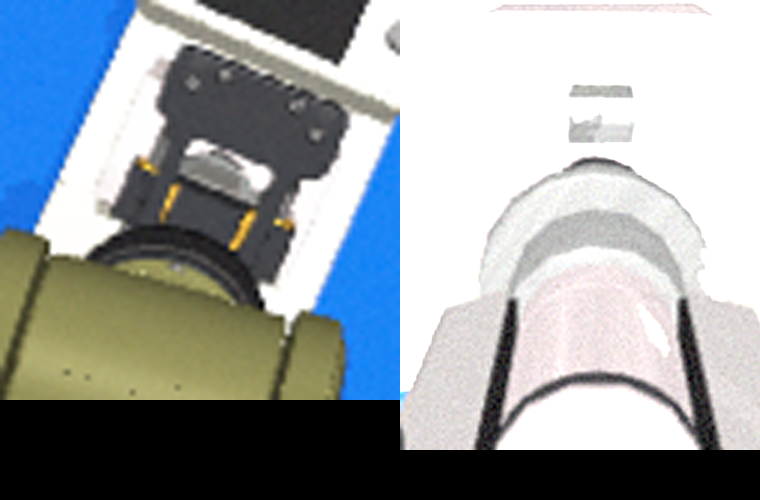

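```bash
python3 - <<'E'
from h import *
w=load('w4');p,T=pose();S=np.array([.6018,-.1548,.105]);P=portR(-22)
a=np.linspace(0,2*np.pi,721)
for zz in (.029,.037):
  for n,o in (('tcp',p),):
    q=np.array([(proj(w,o+T.apply([.024*np.cos(k),.024*np.sin(k),zz]))-[252,174])*3 for k in a]);print(zz,q.min(0),q.max(0))
q=np.array([(proj(w,S+P.apply([.014*np.cos(k),.014*np.sin(k),.009]))-[252,174])*3 for k in a]);print('sleeve',q.min(0),q.max(0))
for x in (-.006,.006):
  for y in (.024,.03,.035): print('catch?',x,y,((proj(w,S+P.apply([x,y,.031]))-[252,174])*3).round(0))
E
```

```text
0.029 [ 79.49043914 171.59401809] [322.78956401 401.78307298]
0.037 [ 83.38775597 162.65969662] [318.53910593 386.02581113]
sleeve [144.95088106 159.18404152] [255.76175373 266.2926711 ]
catch? -0.006 0.024 [175. 137.]
catch? -0.006 0.03 [175. 111.]
catch? -0.006 0.035 [175.  89.]
catch? 0.006 0.024 [227. 137.]
catch? 0.006 0.03 [227. 111.]
catch? 0.006 0.035 [228.  89.]
```

Both crops show the flange over the stem and within about 1.5 mm of it. Wrist: flange centre x≈196 against port axis ≈202 in the crop. Side: the flange is on the stem line. I shift by +1 mm in x and start down gently, watching the force.

Request:
play_rows(steps=[[[0.1,0,0.5,0,0,0,0],[0.1,0,1.2,0,0,0,0],[0.1,0,2,0,0,0,0],[0.1,0,2.7,0,0,0,0],[0.1,0,3.0,0,0,0,0],[0.1,0,3.0,0,0,0,0],[0.1,0,3.0,0,0,0,0]]], force=60)

```text
time_s: 7.87
ee_pos: [0.5758, -0.1428, 0.1712]
eef_rot: [-3.141, -0.419, -0.383]
force: [-0.4, -0.1, -2.7]
grip_width: 0.0275
```

```bash
cat > st.py <<'E'
from h import *
S=np.array([.6018,-.1548,.105]);P=portR(-22)
o=ctrl.get_obs();p,T=pose()
print(o['time_s'],'coupler in port mm',(P.inv().apply(p-S)*1000-[0,0,37]).round(1),'F port',P.inv().apply(o['force']).round(1),'M',P.inv().apply(o['moment']).round(2),o['grip_width'],'tilt',np.degrees((P.inv()*T*R.from_euler('x',180,degrees=True)).as_rotvec()).round(2))
E
python3 st.py
```

```text
7.8667 coupler in port mm [ 0.8  1.3 35.1] F port [-1.4 -0.3 -2.4] M [0.   0.4  0.01] 0.02754361807719669 tilt [0.04 0.   0.05]
```

Request:
play_rows(steps=[[[0,0,0.3,0,0,0,0],[0,0,0.6,0,0,0,0],[0,0,0.8,0,0,0,0],[0,0,0.8,0,0,0,0]]])

```text
time_s: 8.2
ee_pos: [0.5788, -0.1442, 0.1636]
eef_rot: [-3.142, -0.419, -0.383]
force: [0.0, -0.4, -3.8]
grip_width: 0.0272
```

```bash
python3 st.py; python3 - <<'E'
from h import *
s=snap('side','s6');w=snap('wrist','w6')
o=np.zeros((600,800,3),np.uint8)
o[:450,:396]=cv2.resize(w['frame'][174:324,252:384],None,fx=3,fy=3,interpolation=cv2.INTER_CUBIC)
o[:600,400:]=cv2.resize(s['frame'][131:251,272:352],None,fx=5,fy=5,interpolation=cv2.INTER_CUBIC)
cv2.imwrite('pics/m6.png',cv2.convertScaleAbs(o,alpha=1.5))
E
```

```text
8.2 coupler in port mm [ 0.7  1.2 26.8] F port [-1.4 -0.4 -3.5] M [-0.31  0.3  -0.01] 0.027168652693431203 tilt [0.03 0.01 0.05]
```

View pics/m6.png

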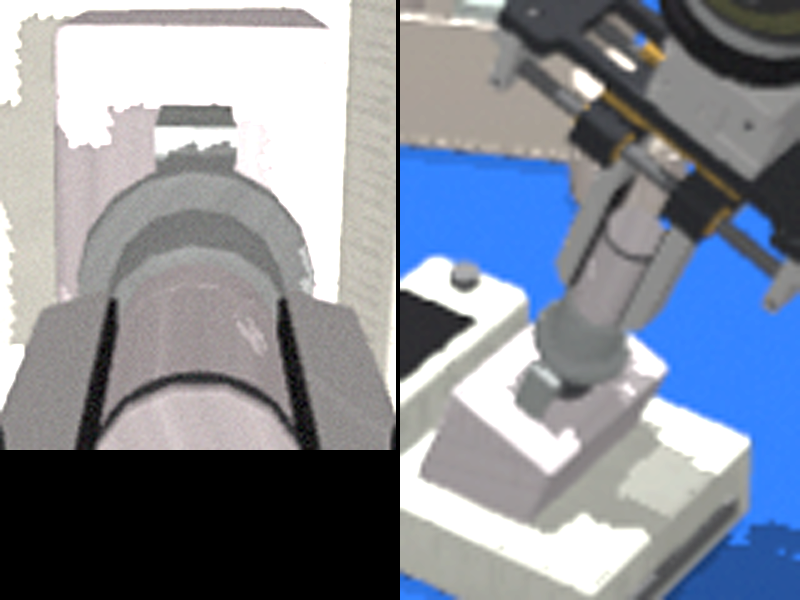

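Both views show the coupler on the stem and centred on the catch (flange and catch both at x≈196 in the wrist crop). I push on in small steps.

Request:
play_rows(steps=[[[0,0,0.3,0,0,0,0],[0,0,0.6,0,0,0,0],[0,0,0.9,0,0,0,0],[0,0,0.9,0,0,0,0]]])

```text
time_s: 8.63
ee_pos: [0.5827, -0.1458, 0.156]
eef_rot: [-3.141, -0.42, -0.383]
force: [1.8, -3.2, -1.8]
grip_width: 0.0274
```

```bash
python3 st.py
```

```text
8.6333 coupler in port mm [ 1.5  1.2 18.1] F port [ 1.8 -2.3 -2.8] M [-0.4  -0.41 -0.01] 0.02738957118514115 tilt [ 0.03 -0.09  0.05]
```

Request:
play_rows(steps=[[[0,0.05,0.2,0,0,0,0],[0,0.08,0.4,0,0,0,0],[0,0.08,0.6,0,0,0,0],[0,0.08,0.6,0,0,0,0]]])

```text
time_s: 8.97
ee_pos: [0.585, -0.1475, 0.1505]
eef_rot: [-3.141, -0.421, -0.383]
force: [3.2, -1.3, -3.1]
grip_width: 0.0273
```

```bash
python3 st.py
```

```text
8.9667 coupler in port mm [ 1.7  0.4 12. ] F port [ 1.9 -0.  -4.2] M [-0.24 -0.43  0.06] 0.027257918748441586 tilt [ 0.04 -0.13  0.05]
```

```bash
python3 - <<'E'
from h import *
s=snap('side','s7');w=snap('wrist','w7')
o=np.zeros((600,800,3),np.uint8)
o[:450,:396]=cv2.resize(w['frame'][174:324,252:384],None,fx=3,fy=3,interpolation=cv2.INTER_CUBIC)
o[:600,400:]=cv2.resize(s['frame'][155:251,272:336],None,fx=6.25,fy=6.25,interpolation=cv2.INTER_CUBIC)
cv2.imwrite('pics/m7.png',cv2.convertScaleAbs(o,alpha=1.5))
E
python3 st.py
```

```text
9.0667 coupler in port mm [ 1.7  0.4 11.9] F port [ 2.2 -0.7 -5.1] M [-0.21 -0.43  0.06] 0.027401559079216632 tilt [ 0.04 -0.12  0.05]
```

View pics/m7.png

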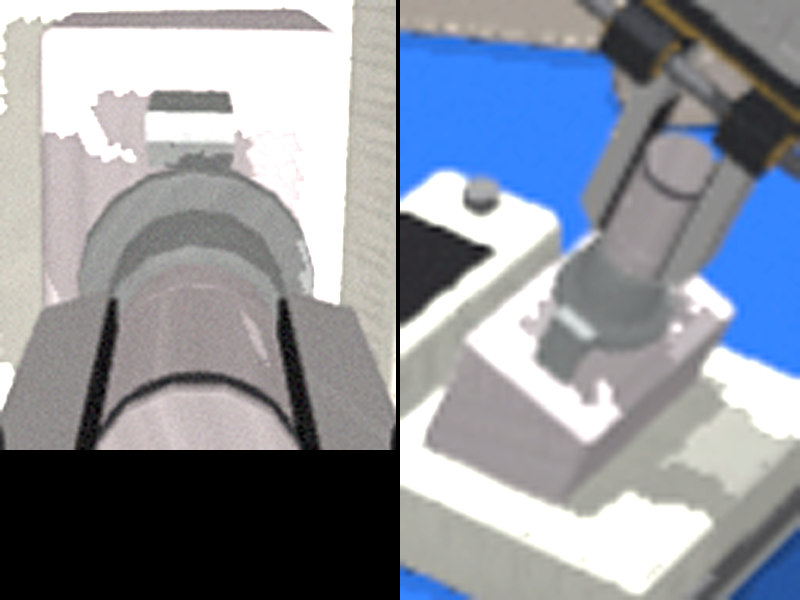

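The flange is on the catch lead-ins, with the coupler about 1 mm to +x. I trim by -0.8 mm and continue.

Request:
play_rows(steps=[[[-0.08,0,0.1,0,0,0,0],[-0.08,0,0.3,0,0,0,0],[-0.08,0,0.5,0,0,0,0],[-0.08,0,0.5,0,0,0,0]]])

```text
time_s: 9.4
ee_pos: [0.5863, -0.1481, 0.1452]
eef_rot: [-3.141, -0.421, -0.383]
force: [4.2, -2.2, -3.6]
grip_width: 0.0275
```

```bash
python3 st.py
```

```text
9.4 coupler in port mm [0.9 0.4 6.6] F port [ 2.8 -0.5 -5.2] M [-0.36 -0.73  0.05] 0.027463240499757444 tilt [ 0.03 -0.13  0.05]
```

Request:
play_rows(steps=[[[0,0,0.2,0,0,0,0],[0,0,0.4,0,0,0,0],[0,0,0.5,0,0,0,0],[0,0,0.5,0,0,0,0]]])

```text
time_s: 9.73
ee_pos: [0.5882, -0.1489, 0.1406]
eef_rot: [-3.142, -0.421, -0.383]
force: [-3.1, 0.9, 5.9]
grip_width: 0.0272
```

```bash
python3 st.py
```

```text
9.7333 coupler in port mm [1.  0.3 1.6] F port [-0.6 -0.3  6.7] M [-0.4   0.23 -0.03] 0.027248114782704634 tilt [ 0.03 -0.13  0.06]
```

Request:
play_rows(steps=[[[0,0,0.15,0,0,0,0],[0,0,0.3,0,0,0,0],[0,0,0.3,0,0,0,0]]])

```text
time_s: 9.98
ee_pos: [0.5889, -0.149, 0.1396]
eef_rot: [3.142, -0.421, -0.383]
force: [-25.9, 7.8, 28.4]
grip_width: 0.0273
```

```bash
python3 st.py
```

```text
9.9833 coupler in port mm [1.2 0.5 0.4] F port [-13.1  -2.4  36.9] M [-0.56  2.73 -0.04] 0.02729102055233636 tilt [ 0.03 -0.12  0.07]
```

```bash
python3 - <<'E'
from h import *
s=snap('side','s8');w=snap('wrist','w8')
o=np.zeros((600,800,3),np.uint8)
o[:450,:396]=cv2.resize(w['frame'][174:324,252:384],None,fx=3,fy=3,interpolation=cv2.INTER_CUBIC)
o[:600,400:]=cv2.resize(s['frame'][171:246,275:325],None,fx=8,fy=8,interpolation=cv2.INTER_CUBIC)
cv2.imwrite('pics/m8.png',cv2.convertScaleAbs(o,alpha=1.5))
E
python3 st.py
```

```text
10.0833 coupler in port mm [1.2 0.6 0.4] F port [-12.2  -1.2  37.2] M [-0.63  2.63 -0.03] 0.02740667709776747 tilt [ 0.03 -0.13  0.07]
```

View pics/m8.png

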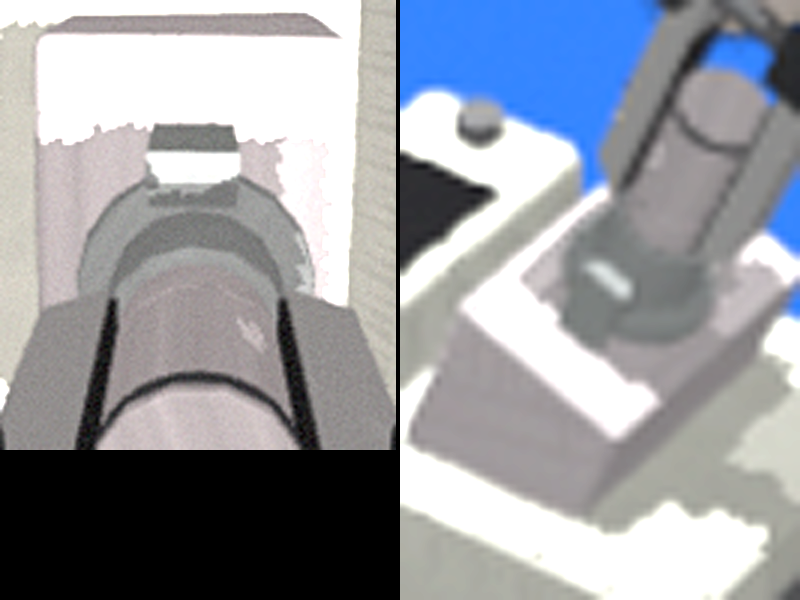

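The side view shows the flange on the block's top. In the wrist crop the catch nose at (193,150) now overlaps the flange rim, so it has snapped. Force rose steeply at z≈0.4 mm, which is the hard seat. I hold the push.

Request:
play_rows(steps=[[[-0.04,0,0.15,0,0,0,0],[-0.04,0,0.15,0,0,0,0],[-0.04,0,0.15,0,0,0,0],[-0.04,0,0.15,0,0,0,0],[-0.04,0,0.15,0,0,0,0],[-0.04,0,0.15,0,0,0,0],[-0.04,0,0.15,0,0,0,0],[-0.04,0,0.15,0,0,0,0],[-0.04,0,0.15,0,0,0,0],[-0.04,0,0.15,0,0,0,0],[-0.04,0,0.15,0,0,0,0],[-0.04,0,0.15,0,0,0,0],[-0.04,0,0.15,0,0,0,0],[-0.04,0,0.15,0,0,0,0],[-0.04,0,0.15,0,0,0,0],[-0.04,0,0.15,0,0,0,0]]])

```text
time_s: 11.42
ee_pos: [0.5889, -0.1489, 0.1396]
eef_rot: [3.142, -0.422, -0.383]
force: [-19.9, 5.9, 23.8]
grip_width: 0.0274
```

```bash
python3 st.py; python3 - <<'E'
from h import *
s=snap('side','s9');w=snap('wrist','w9')
o=np.zeros((600,800,3),np.uint8)
o[:,:400]=cv2.resize(w['frame'][200:275,292:342],None,fx=8,fy=8,interpolation=cv2.INTER_CUBIC)
o[:,400:]=cv2.resize(s['frame'][171:246,275:325],None,fx=8,fy=8,interpolation=cv2.INTER_CUBIC)
cv2.imwrite('pics/m9.png',cv2.convertScaleAbs(o,alpha=1.5))
E
python3 st.py
```

```text
11.4167 coupler in port mm [1.2 0.6 0.4] F port [-9.2 -2.  30.1] M [-0.83  2.05 -0.03] 0.027369817157063457 tilt [ 0.03 -0.15  0.07]
11.5167 coupler in port mm [1.2 0.6 0.4] F port [-9.1 -2.7 30. ] M [-0.86  1.94 -0.  ] 0.027511158610674886 tilt [ 0.03 -0.15  0.08]
```

View pics/m9.png

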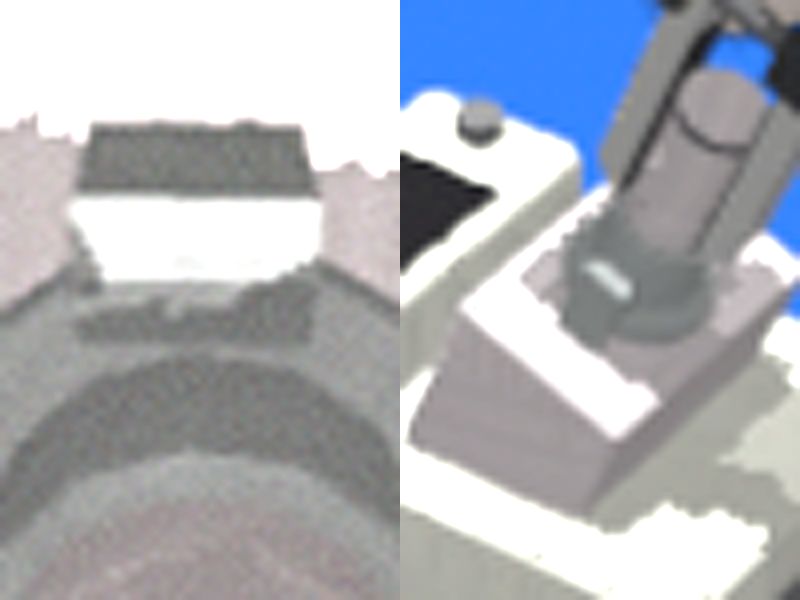

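Request:
play_rows(steps=[[[-0.03,0,0.17,0,0,0,0],[-0.03,0,0.17,0,0,0,0],[-0.03,0,0.17,0,0,0,0],[-0.03,0,0.17,0,0,0,0],[-0.03,0,0.17,0,0,0,0],[-0.03,0,0.17,0,0,0,0],[-0.03,0,0.17,0,0,0,0],[-0.03,0,0.17,0,0,0,0],[-0.03,0,0.17,0,0,0,0],[-0.03,0,0.17,0,0,0,0],[-0.03,0,0.17,0,0,0,0],[-0.03,0,0.17,0,0,0,0],[-0.03,0,0.17,0,0,0,0],[-0.03,0,0.17,0,0,0,0],[-0.03,0,0.17,0,0,0,0],[-0.03,0,0.17,0,0,0,0]]])

```text
time_s: 12.85
ee_pos: [0.5889, -0.1489, 0.1396]
eef_rot: [3.141, -0.422, -0.382]
force: [-22.2, 6.7, 27.5]
grip_width: 0.0276
```

```bash
python3 st.py; python3 -c "
from station import ctrl
print(ctrl.hand_in())"; python3 st.py
```

```text
12.85 coupler in port mm [1.2 0.6 0.4] F port [-9.9 -2.1 34.5] M [-0.88  2.26  0.  ] 0.02758418471696729 tilt [ 0.02 -0.16  0.09]
the job is handed in; nothing more can be done
None
the job is handed in; nothing more can be done
```

I picked up the wide-flange coupler, pressed it down onto the leaning port and held it there for about 2.9 s. I handed the job in at 12.85 s, still gripping at 60 N and pushing.

**Last checks:**
- **Position:** by my measured port pose, the coupler's underside is about 0.4 mm from the seat. It is 1.2 mm and 0.6 mm off centre, with the tool within 0.2° of my assumed port axis. That pose is good to about 2 mm, and I took the 105 mm height and 24° lean as given.
- **Push:** the steady axial force is about 34 N and the position no longer moves, so it is on the hard seat. That is my only evidence that the sleeve is fully in.
- **Catches:** the wrist picture shows the +y catch closed over the flange.

**What disagreed or could not be checked:**
- **-y catch:** it is hidden behind the coupler, so I only inferred that it closed, from the seating depth and squareness.
- **Catch snap force:** my force readings, taken only between steps, never showed the 8–15 N expected as the catches were passed.
- **Sideways force:** about 10 N of sideways force and 2.3 N m of moment remain on the wrist.
- **Other objects:** I kept clear of the narrow coupler and everything else, but took no final picture of the whole counter to confirm it.

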